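# Set the tank valve on the basin ledge

## Robot

A 6-joint arm with a two-finger parallel gripper is mounted at the origin on the work surface. World frame = base frame: x ahead of the robot, y to its left, z up, the work surface at z = 0. Lengths are in m, angles in rad, forces in N, time in s.
With the tool pointing down it reaches from about 0.375 to 0.9 m from the base axis. Payload 3.1 kg.
Tool frame: the origin (TCP) lies where the fingers leave the gripper's body, on its centre line; the fingertips stand 70 mm ahead of it and the grasp point (between the pads) lies 51 mm ahead of it; z points along the fingers, y is the line along which they close (so a half turn about z gives the same grasp; the last joint's range is limited). The gripper opens to 87 mm and grips with 3 to 60 N. Pads are 19 mm wide; open, the fingers measure 117 mm over their backs; the gripper's body (75 mm by 190 mm) begins 51 mm behind the grasp point.
Start: joints at [1.036, 0.527, 1.433, -0, 1.181, -0.178], TCP at [0.218, 0.586, 0.292] pointing down, gripper open.
Joint ranges: [-3.08, 3.08], [-0.75, 2.2], [0.22, 2.44], [-1.43, 4.57], [0, 2.65], [-2.85, 2.85]. Speed limits (rad/s): [2.79, 2.79, 3.14, 3.14, 3.14, 3.14].

## Interface

Orientations are given as a unit quaternion [x, y, z, w].
In Python, from rig import robot gives the robot as it stands.
- The arm moves only by the tool send_rows, never from a script. Its argument "deltas" is text: rows parted by semicolons, each of 7 numbers parted by spaces: the shift along the tool's x, y, z in mm, then the turn, a rotation vector about the tool's x, y, z in degrees, then the opening, from 0 (shut) to 1 (fully open). A call has 1 to 10 rows; each row shifts and turns the commanded pose from where the row before left it, along the tool's axes as they then stand; what a row does not reach is not made up. A row lasts 1/8 s, in which the tool goes at most 62.5 mm and 10.7 degrees, less where a joint would pass 70% of its speed; a pose out of reach is approached as far as the arm can. A call is refused whole if a number of a shift passes 62.5 or a number of a turn 10.7, either way. A call with a gripper value outside its range is refused whole. The fingers move at their own pace and stop on an object; "newtons" is the grip in N (left out, the last holds). Time passes only in rows, so rows that do not move let the fingers close. It gives the time, the measured TCP pose, the force, the opening and the grip force at its end, in the units of the state.
- robot.get_obs(): the state, without advancing time (a new reading comes with each control period).
- robot.camera(name): name is "side" or "top"; returns a dict with "image" (400x640x3 uint8, red, green, blue), "depth" (400x640 float32, m along the optical axis (not along the pixel's ray), 0 where there is no reading), "fovy" (degrees; the focal length in pixels is half the picture's height over the tangent of half this angle, whatever the lens; pixels are square), "cx", "cy" (the principal point, pixels), "k1" (the pictures are not rectified: a ray, as slopes to the right and down, at radius r is drawn at 1 + k1 r^2 times it, then the intrinsics apply), "rvec" (rotation vector, rad) and "tvec" (3), from world to camera coordinates, as OpenCV has them. Camera axes: x right, y down, z forward; pixel columns grow to the right and rows downward; lengths in m; the calibration is good to about 2 mm. A picture is of the moment at which its call begins.
- robot.hand_in(): hands the job in; it is judged then, once.
Trained networks look in the newest picture that a camera, given by its name, has taken for a name from the list of things; names that differ only in an ending like _2 or _b are one class to them, and where a whole thing is asked for, a point or a joint stands for the part that bears it (a point fixed in the world has none). Each returns a list of dicts, best first, with "p" (0 to 1); they miss things now and then, are a little off and sometimes report something else, mostly with a low value. They report only what shows in the picture. A call takes as long as a camera call. They do not tell look-alikes from the thing itself.
- robot.find_in(camera, thing): "box" ([left, top, right, bottom] in pixels, round what is visible of it).
- robot.cut_out(camera, thing): "region" (400x640 bool, what is visible of it) and "box" ([left, top, right, bottom] in pixels, round what is visible of it).
The state is a dict: "time": time; "q": joint angles; "joint_velocities": joint speeds; "joint_torque": joint torques, N m; "position": TCP position; "tool_rot": TCP orientation; "ft_force": force on the tool from outside, world axes, zero at the start; "moment": the same for the moment, N m; "grip_width": finger opening in m; "grip_force": force on a finger pad.
Only numpy, scipy, OpenCV 4.12 (cv2) and the standard library are available. Lean on these libraries where they do the work, as an engineer would, in place of code of your own. Each camera call takes 0.05 s, during which the arm holds its last target. There are 200 camera calls.

## Task

Two handwheel valves stand on the basin ledge. Crank the larger wheel anticlockwise (seen from above) by its upright knob until the knob is in line with the brass tab fixed beside that wheel, then let go. Leave the smaller valve as it is.

Things in the scene. Friction and masses are not known exactly. Their poses are not given: they have to be found in the camera images.
- valve_tab: the brass index tab of the larger valve: a fixed arm that runs out from the valve's neck under the wheel and turns up just outside the rim, its 16 mm wide pointer ending 104 mm from the wheel's axis at 88 mm above the ledge (lower than the top of the rim). The origin is on the ledge, exactly on the wheel's vertical axis; x points level from the axis towards the tab, z up. It does not move.
- valve_knob (a point): the upright black crank knob of the larger steel handwheel (wheel 146 mm across, rim 16 mm thick, rim top 96 mm above the ledge, three spokes, nothing else above the rim). The knob is a round pin 24 mm in diameter and 45 mm tall, from 97 to 142 mm above the ledge, 65 mm from the wheel's axis, and spins freely on its own axis, so a gripper that holds it need not turn with the wheel. The point is on the knob's axis, 124 mm above the ledge (27 mm above the knob's foot).
- valve_wheel (a joint): angle of the larger wheel, rad: 0 at the closed stop, grows anticlockwise seen from above, stop at 3.6. It starts 0.1 to 0.5; the tab lies 1.2 to 2.8 rad further on anticlockwise. Light dry friction (about 2 N at the knob); it stays where it is left.
- small_knob (a point): the crank knob of the smaller valve (wheel 90 mm across, rim top 61 mm, knob 16 mm in diameter and 30 mm tall with its top 92 mm above the ledge), which also has a tab of its own: to be left alone. The point is on the knob's axis, 80 mm above the ledge.
Mind the look-alikes: they are no part of the job. Leave any purple look-alike of the part that bears valve_knob alone.

How it is judged:
At the end, for the whole second after the job is handed in: The larger wheel is at rest and its knob is in line with that valve's tab, within 13.5 mm to either side (about 12 degrees) (y of valve_knob in the frame of valve_tab between -0.0135 and 0.0135 m and x of valve_knob in the frame of valve_tab above 0.03 m and velocity of joint valve_wheel between -0.05 and 0.05 rad/s); the robot touches nothing.
It fails at once if the smaller valve's wheel was turned (its knob moved more than 15 mm) (distance of small_knob from where it was at the start of the episode above 0.015 m).
It also fails if it takes over 35 s, if anything falls off the work surface, if the arm or the gripper's body presses on something with over 40 N, if the wrist force passes 120 N, or if a joint passes its speed limit or range.

## Working session

There is one attempt and no reset: what is moved stays moved. The work goes in short steps, Python scripts to look and compute and a tool call to move; the robot and the scene stay as the last step left them, time stands still between calls to the robot, and variables do not carry over. Pictures are saved under pics/ and viewed, at most 10 in all, crops included, and the job is handed in when it is done.

Besides the shell and the picture viewer there is one more tool, called by a JSON object that holds its "api" and its "payload". send_rows: Moves the arm, as the interface text tells. Its arguments: {"type":"object","properties":{"deltas":{"type":"string"},"newtons":{"type":"number"}},"required":["deltas"]}

```bash
mkdir -p pics
cat > h.py <<'E'
import numpy as np, cv2
from rig import robot
from scipy.spatial.transform import Rotation as R
def K(c):
    f=200/np.tan(np.radians(c['fovy'])/2); return f
def world(c,u,v,d):
    f=K(c); x=(np.asarray(u,float)-c['cx'])/f; y=(np.asarray(v,float)-c['cy'])/f
    rd=np.hypot(x,y); r=rd.copy()
    for _ in range(20): r=rd/(1+c['k1']*r*r)
    s=1/(1+c['k1']*r*r)
    p=np.stack([x*s*d,y*s*d,d*np.ones_like(x)],-1)
    return (p-c['tvec'])@cv2.Rodrigues(np.array(c['rvec'],float))[0]
def proj(c,P):
    p=np.atleast_2d(P)@cv2.Rodrigues(np.array(c['rvec'],float))[0].T+c['tvec']
    a=p[:,:2]/p[:,2:]; a=a*(1+c['k1']*(a**2).sum(1,keepdims=True))
    return a*K(c)+[c['cx'],c['cy']]
E
python3 - <<'E'
from h import *
ims=[]
for n in('side','top'):
    c=robot.camera(n); cv2.imwrite(f'pics/{n}0.png',c['image'][...,::-1])
    print(n,K(c),c['k1'],-cv2.Rodrigues(np.array(c['rvec']))[0].T@c['tvec'])
    for t in('valve_knob','valve_tab','small_knob','valve_wheel'):
        for o in robot.cut_out(n,t):
            m=o['region']; v,u=np.nonzero(m&(c['depth']>0)); P=world(c,u,v,c['depth'][v,u]) if len(u) else np.zeros((1,3))
            print(t,round(o['p'],2),np.round(o['box']),len(u),P.min(0).round(3),P.max(0).round(3),np.median(P,0).round(3))
E
```

```text
side 370.7821453267887 0.023234719464795488 [ 0.29162355 -0.40607326  0.63793185]
valve_knob 0.87 [299. 160. 375. 219.] 2185 [ 0.457 -0.042 -0.004] [0.658 0.191 0.143] [0.533 0.025 0.094]
valve_knob 0.69 [254. 119. 315. 159.] 1653 [ 0.423  0.149 -0.004] [0.628 0.416 0.142] [0.499 0.211 0.093]
valve_knob 0.65 [173. 154. 247. 209.] 1852 [ 0.239  0.095 -0.003] [0.394 0.31  0.143] [0.313 0.159 0.093]
valve_tab 0.63 [280. 110. 298. 167.] 144 [0.472 0.153 0.026] [0.548 0.313 0.09 ] [0.521 0.249 0.037]
valve_tab 0.3 [251. 116. 316. 159.] 1501 [ 0.424  0.149 -0.002] [0.591 0.416 0.142] [0.499 0.208 0.093]
valve_tab 0.3 [372. 267. 427. 330.] 1546 [ 0.473 -0.26  -0.003] [ 0.574 -0.139  0.093] [ 0.518 -0.217  0.06 ]
small_knob 0.86 [374. 266. 426. 327.] 1417 [ 0.473 -0.26  -0.002] [ 0.563 -0.151  0.093] [ 0.518 -0.217  0.06 ]
valve_wheel 0.74 [249. 114. 315. 159.] 1423 [ 0.425  0.149 -0.004] [0.581 0.379 0.142] [0.499 0.206 0.093]
valve_wheel 0.63 [301. 162. 373. 214.] 2134 [ 0.457 -0.042 -0.004] [0.658 0.191 0.143] [0.532 0.024 0.094]
valve_wheel 0.56 [169. 155. 244. 210.] 1992 [ 0.229  0.095 
[... 172 characters left out ...]
.233  0.097 -0.004] [0.382 0.269 0.145] [0.314 0.172 0.094]
valve_knob 0.64 [250. 120. 326. 195.] 2476 [ 0.459 -0.04  -0.005] [0.617 0.102 0.145] [0.535 0.029 0.095]
valve_tab 0.68 [138. 150. 208. 194.] 253 [ 0.474  0.194 -0.001] [0.551 0.329 0.095] [0.533 0.291 0.074]
small_knob 0.75 [390. 149. 435. 192.] 956 [ 0.474 -0.271 -0.003] [ 0.562 -0.171  0.095] [ 0.521 -0.215  0.06 ]
valve_wheel 0.72 [253. 120. 327. 193.] 2607 [ 0.459 -0.04  -0.005] [0.611 0.115 0.145] [0.535 0.029 0.094]
valve_wheel 0.7 [147. 138. 227. 214.] 2703 [ 0.424  0.151 -0.004] [0.592 0.33  0.144] [0.499 0.217 0.094]
valve_wheel 0.61 [171. 237. 252. 321.] 2686 [ 0.233  0.097 -0.003] [0.38  0.27  0.145] [0.312 0.171 0.094]
```

```bash
python3 -c "
import cv2,numpy as np
cv2.imwrite('pics/both.png',cv2.resize(np.vstack([cv2.imread('pics/side0.png'),cv2.imread('pics/top0.png')]),(480,600)))"
```

```text
(no output)
```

View pics/top0.png

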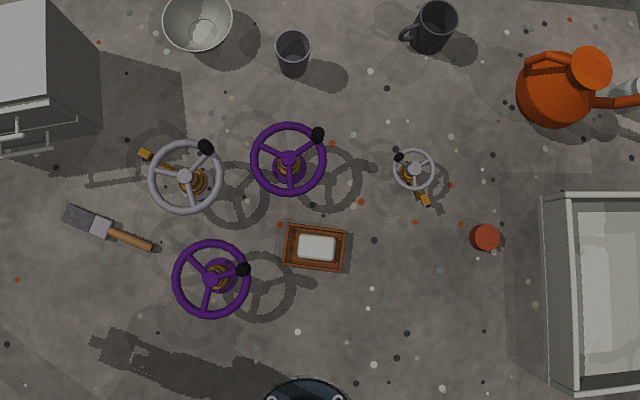

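View pics/side0.png

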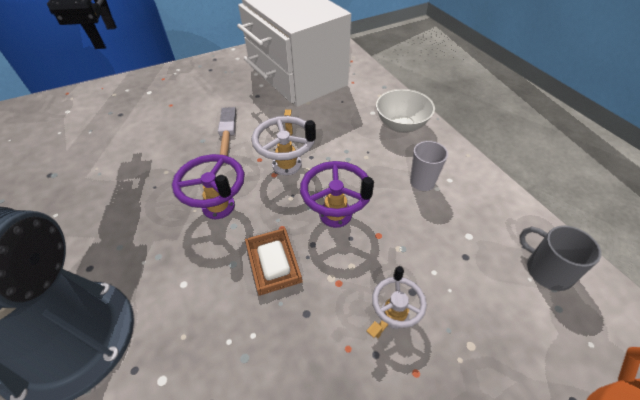

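Top view: the candidates for the large wheel are steel at (185,176) with its knob at (206,148), purple at (289,159) with its knob at (318,134), and purple at (211,279) with its knob at (243,270). The small steel valve is at (414,169). I choose the large steel wheel, whose brass tab is at (145,153). Side view: its knob is at (310,130) and its tab at (288,115).

Run:
```python
from h import *
from scipy.optimize import least_squares
for n,bx in(('top',(130,130,230,220)),('side',(245,100,325,205))):
    c=robot.camera(n); im=c['image'].astype(int)
    v,u=np.mgrid[bx[1]:bx[3],bx[0]:bx[2]]; v=v.ravel();u=u.ravel(); d=c['depth'][v,u]
    k=d>0; v,u,d=v[k],u[k],d[k]; P=world(c,u,v,d); rgb=im[v,u]
    near=np.hypot(*(P[:,:2]-[.5,.224]).T)<.13
    steel=near&(abs(P[:,2]-.09)<.012)&(rgb.max(1)-rgb.min(1)<40)&(rgb.max(1)>90)
    r=P[steel][:,:2]; f=lambda p,r:np.hypot(*(r-p).T)-.065
    s=least_squares(f,[.5,.224],args=(r,),loss='cauchy',f_scale=.004); ax=s.x
    kn=near&(P[:,2]>.105)&(P[:,2]<.15)&(rgb.max(1)<80); kp=P[kn]
    tp=near&(P[:,2]>.07)&(P[:,2]<.1)&(rgb[:,0]-rgb[:,2]>40)&(np.hypot(*(P[:,:2]-ax).T)>.08); t=P[tp]
    km=(kp.min(0)+kp.max(0))/2
    top=kp[kp[:,2]>kp[:,2].max()-.006]
    print(n,'axis',ax.round(4),'rim z',np.percentile(P[steel][:,2],[10,50,90]).round(4),'knob',kp.min(0).round(4),kp.max(0).round(4),'topmean',top.mean(0).round(4),len(kp),
      'r',np.hypot(*(top.mean(0)[:2]-ax)).round(4))
    for q,nm in((top.mean(0),'knob'),(kp.mean(0),'kmean'),(t.mean(0) if len(t) else ax,'tab')):
        print(nm,q.round(4),np.degrees(np.arctan2(q[1]-ax[1],q[0]-ax[0])).round(1),np.hypot(*(q[:2]-ax)).round(4))
    a,b,e,g=bx; cr=c['image'][b-15:g+15,a-15:e+15,::-1].copy()
    cv2.imwrite(f'pics/crop_{n}.png',cv2.resize(cr,(400,400)))
o=robot.get_obs(); print(o['time'],o['position'],R.from_quat(o['tool_rot']).as_matrix().round(3),o['grip_width'])
A=cv2.imread('pics/crop_top.png');B=cv2.imread('pics/crop_side.png');cv2.imwrite('pics/crops.png',np.hstack([A,B]))
```

```text
top axis [0.4964 0.2227] rim z [0.0919 0.0943 0.0964] knob [0.5331 0.166  0.1054] [0.5555 0.1887 0.1446] topmean [0.5441 0.1775 0.141 ] 190 r 0.0657
knob [0.5441 0.1775 0.141 ] -43.5 0.0657
kmean [0.5417 0.1756 0.1339] -46.2 0.0654
tab [0.5412 0.3031 0.0871] 60.9 0.0919
side axis [0.4946 0.2176] rim z [0.0866 0.0927 0.0955] knob [0.5316 0.1658 0.1052] [0.5557 0.1865 0.1422] topmean [0.543  0.1764 0.1399] 183 r 0.0636
knob [0.543  0.1764 0.1399] -40.4 0.0636
kmean [0.5414 0.1729 0.1267] -43.7 0.0648
tab [0.5401 0.3024 0.0867] 61.8 0.0962
0.6 [0.21766841 0.5858332  0.29225578] [[-0.937  0.348 -0.   ]
 [ 0.348  0.937  0.   ]
 [ 0.     0.    -1.   ]] 0.08692865339148308
```

View pics/crops.png

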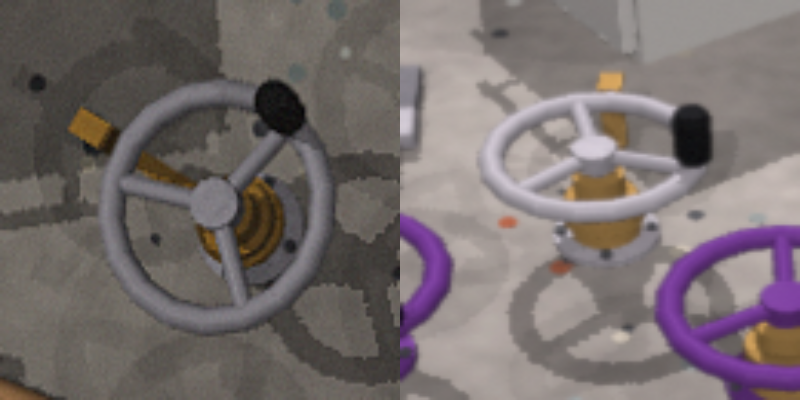

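The crops confirm the choice: large steel wheel, black knob at upper right, brass tab at upper left. The wheel has to turn about 105° anticlockwise. Next I check the clearance to the cabinet and plan the rows.

```bash
cat > plan.py <<'E'
from h import *
def rows(a,b,Rm,n):  # per-row tool shift mm
    return (Rm.T@(np.array(b)-a)*1000/n).round(1)
E
python3 - <<'E'
from plan import *
c=robot.camera('top'); v,u=np.mgrid[0:400,0:640]; v=v.ravel();u=u.ravel();d=c['depth'][v,u];k=d>0
P=world(c,u[k],v[k],d[k]); m=(P[:,2]>.1)&(P[:,1]>.3)
print('tall',P[m].min(0).round(3),P[m].max(0).round(3), 'x<.5', (m&(P[:,0]<.45)).sum())
o=robot.get_obs(); p=o['position']; Rm=R.from_quat(o['tool_rot']).as_matrix()
K0=np.array([.544,.177]); print('approach total',rows(p,[*K0,.292],Rm,1), 'down',.292-.176)
ax=np.array([.4958,.2215]); a=np.radians(np.linspace(-42.5,61.5,14)); pts=np.c_[ax[0]+.065*np.cos(a),ax[1]+.065*np.sin(a),0*a]
pts[0,:2]=K0
q=(pts-pts[0])@Rm*1000
print(np.diff(q,axis=0).round(1)[:,:2], pts[-1])
E
```

```text
tall [0.543 0.426 0.1  ] [0.799 0.586 0.213] x<.5 0
approach total [-4.483e+02 -2.696e+02  3.000e-01] down 0.11599999999999999
[[-2.4  9.1]
 [-1.6  8.9]
 [-0.3  9.1]
 [ 0.9  9. ]
 [ 2.2  8.8]
 [ 3.4  8.4]
 [ 4.5  7.9]
 [ 5.6  7.2]
 [ 6.5  6.3]
 [ 7.3  5.3]
 [ 8.   4.3]
 [ 8.5  3.1]
 [ 8.9  1.9]] [0.52681532 0.27862311 0.        ]
```

{"api": "send_rows", "payload": {"deltas": "-44.8 -27 0 0 0 0 1;-44.8 -27 0 0 0 0 1;-44.8 -27 0 0 0 0 1;-44.8 -27 0 0 0 0 1;-44.8 -27 0 0 0 0 1;-44.8 -27 0 0 0 0 1;-44.8 -27 0 0 0 0 1;-44.8 -27 0 0 0 0 1;-44.8 -27 0 0 0 0 1;-44.8 -27 0 0 0 0 1", "newtons": 20}}

```text
time: 1.9
position: [0.5446, 0.1752, 0.2925]
tool_rot: [0.177, 0.984, 0.0, 0.0]
ft_force: [0.7, 0.0, 0.5]
grip_width: 0.0872
grip_force: 0.0
```

{"api": "send_rows", "payload": {"deltas": "0 0 0 0 0 0 1;0 0 20 0 0 0 1;0 0 20 0 0 0 1;0 0 20 0 0 0 1;0 0 20 0 0 0 1;0 0 20 0 0 0 1;0 0 14 0 0 0 1;0 0 0 0 0 0 1;0 0 0 0 0 0 1"}}

```text
time: 3.02
position: [0.5439, 0.177, 0.1788]
tool_rot: [0.177, 0.984, 0.0, 0.001]
ft_force: [0.5, 0.6, -0.3]
grip_width: 0.0872
grip_force: 0.0
```

Run:
```python
from plan import *
o=robot.get_obs(); print(o['time'],o['position'].round(4) if hasattr(o['position'],'round') else o['position'],o['ft_force'],R.from_quat(o['tool_rot']).as_matrix().round(3))
A=robot.camera('side')['image'][80:200,230:390,::-1]
B=robot.camera('top')['image'][100:220,120:280,::-1]
cv2.imwrite('pics/g1.png',np.hstack([cv2.resize(i,(400,300)) for i in(A,B)]))
```

```text
3.025 [0.5439 0.177  0.1788] [ 0.46041302  0.58632845 -0.28329518] [[-0.937  0.348  0.001]
 [ 0.348  0.937  0.   ]
 [-0.001  0.001 -1.   ]]
```

View pics/g1.png

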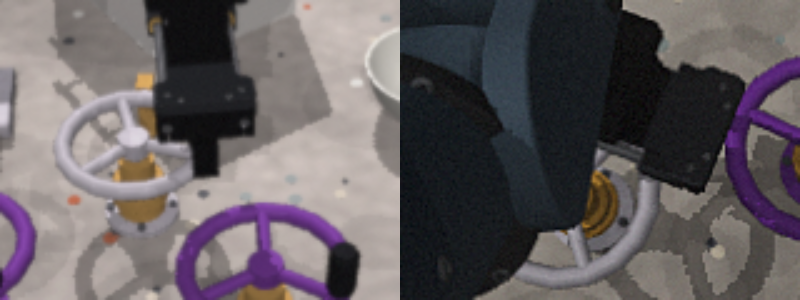

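The open fingers straddle the black knob on the large steel wheel: side crop about (200,155), with the tab at (147,85). I close the gripper.

{"api": "send_rows", "payload": {"deltas": "0 0 0 0 0 0 0;0 0 0 0 0 0 0;0 0 0 0 0 0 0;0 0 0 0 0 0 0;0 0 0 0 0 0 0;0 0 0 0 0 0 0;0 0 0 0 0 0 0;0 0 0 0 0 0 0", "newtons": 20}}

```text
time: 4.12
position: [0.5438, 0.1771, 0.1783]
tool_rot: [0.177, 0.984, 0.0, 0.0]
ft_force: [0.1, 1.9, -1.3]
grip_width: 0.0231
grip_force: 20.0
```

Gripped at 23 mm, which fits the knob. Now the first part of the arc.

{"api": "send_rows", "payload": {"deltas": "-2.4 9.1 0 0 0 0 0;-1.6 8.9 0 0 0 0 0;-0.3 9.1 0 0 0 0 0;0.9 9 0 0 0 0 0;2.2 8.8 0 0 0 0 0;3.4 8.4 0 0 0 0 0;0 0 0 0 0 0 0"}}

```text
time: 5.0
position: [0.5617, 0.2295, 0.1783]
tool_rot: [0.177, 0.984, 0.002, 0.002]
ft_force: [5.2, 1.6, -4.4]
grip_width: 0.0236
grip_force: 20.0
```

{"api": "send_rows", "payload": {"deltas": "4.5 7.9 0 0 0 0 0;5.6 7.2 0 0 0 0 0;6.5 6.3 0 0 0 0 0;7.3 5.3 0 0 0 0 0;8 4.3 0 0 0 0 0;8.5 3.1 0 0 0 0 0;8.9 1.9 0 0 0 0 0;0 0 0 0 0 0 0;0 0 0 0 0 0 0"}}

```text
time: 6.12
position: [0.526, 0.2807, 0.1783]
tool_rot: [0.177, 0.984, 0.002, -0.0]
ft_force: [2.2, 6.0, -2.8]
grip_width: 0.0236
grip_force: 20.0
```

{"api": "send_rows", "payload": {"deltas": "0 0 0 0 0 0 0.3;0 0 0 0 0 0 0.7;0 0 0 0 0 0 1;0 0 0 0 0 0 1;0 0 0 0 0 0 1;0 0 0 0 0 0 1"}}

```text
time: 6.88
position: [0.5263, 0.2782, 0.1782]
tool_rot: [0.177, 0.984, -0.0, -0.0]
ft_force: [0.1, 1.4, -0.0]
grip_width: 0.0679
grip_force: 0.0
```

{"api": "send_rows", "payload": {"deltas": "0 0 -15 0 0 0 1;0 0 -25 0 0 0 1;0 0 -40 0 0 0 1;0 0 -40 0 0 0 1;40 0 -20 0 0 0 1;55 0 0 0 0 0 1;55 0 0 0 0 0 1;55 0 0 0 0 0 1;0 0 0 0 0 0 1;0 0 0 0 0 0 1"}}

```text
time: 8.12
position: [0.3348, 0.3501, 0.3193]
tool_rot: [0.177, 0.984, 0.001, 0.001]
ft_force: [0.8, 0.4, 1.0]
grip_width: 0.0869
grip_force: 0.0
```

Run:
```python
from h import *
ims=[]
for n in('top','side'):
    c=robot.camera(n); im=c['image'].astype(int); v,u=np.mgrid[0:400,0:640]; v=v.ravel();u=u.ravel(); d=c['depth'][v,u]; k=d>0
    v,u,d=v[k],u[k],d[k];P=world(c,u,v,d);rgb=im[v,u]; ax=np.array([.4958,.2215])
    near=np.hypot(*(P[:,:2]-ax).T)<.12
    kn=near&(P[:,2]>.11)&(P[:,2]<.15)&(rgb.max(1)<80); t=near&(P[:,2]>.07)&(P[:,2]<.1)&(rgb[:,0]-rgb[:,2]>40)&(np.hypot(*(P[:,:2]-ax).T)>.08)
    for m in(kn,t):
        if m.sum(): q=P[m].mean(0); print(n,m.sum(),q.round(4),np.degrees(np.arctan2(q[1]-ax[1],q[0]-ax[0])).round(1))
    w=(slice(80,200),slice(230,390)) if n=='side' else (slice(110,230),slice(100,260))
    ims.append(cv2.resize(c['image'][w][...,::-1],(400,300)))
cv2.imwrite('pics/g2.png',np.hstack(ims)); print(robot.get_obs()['time'])
```

```text
top 205 [0.5225 0.2772 0.1344] 64.4
top 26 [0.5461 0.3103 0.0872] 60.5
side 151 [0.5224 0.2749 0.1298] 63.5
side 10 [0.5462 0.3015 0.0866] 57.8
8.225
```

View pics/g2.png

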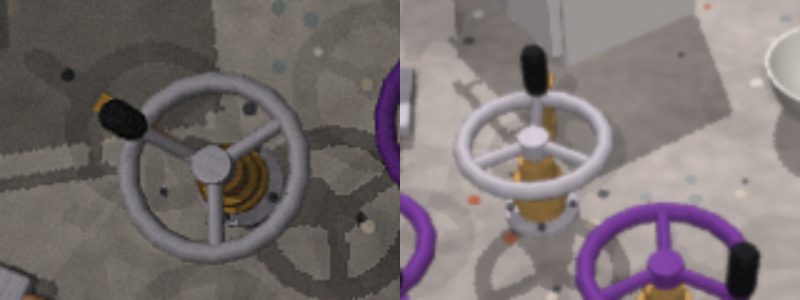

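The crops show the knob directly over the tab: top (122,118), side (535,70). The measured offset is about 3°, and the arm is clear.

```bash
python3 -c "
from rig import robot
print(robot.hand_in())"
```

```text
the job is handed in; nothing more can be done
None
```

I cranked the large steel wheel about 105° anticlockwise until its knob lined up with the brass tab (measured about 3° off, limit about 12°), let go and backed the arm clear; I left the smaller valve alone and handed the job in at about 8 s, with no verdict shown.

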